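# Roll a ground pin onto the stage line and run it under the microscope

## Robot

A 6-joint arm with a two-finger parallel gripper is mounted at the origin on the work surface. World frame = base frame: x ahead of the robot, y to its left, z up, the work surface at z = 0. Lengths are in mm, angles in rad, forces in N, time in s.
With the tool pointing down it reaches from about 300 to 775 mm from the base axis. Payload 14.6 kg.
Tool frame: the origin (TCP) lies on the front face of the gripper's body, between the roots of the fingers; the fingertips stand 97 mm ahead of it and the grasp point (between the pads) lies 78 mm ahead of it; z points along the fingers, y is the direction in which the jaws open and shut (so a half turn about z gives the same grasp; the last joint's range is limited). The gripper opens to 94 mm and grips with 3 to 60 N. Pads are 16 mm wide; open, the fingers measure 119 mm over their backs; the gripper's body (75 mm by 177 mm) begins 78 mm behind the grasp point.
Start: joints at [1.097, 0.3, 1.521, -0, 1.321, -0.067], TCP at [217.617, 505.107, 302.646] pointing down, gripper open.
Joint ranges: [-3.03, 3.03], [-0.79, 2.21], [0.23, 2.52], [-1.04, 4.18], [0, 3.07], [-2.55, 2.55]. Speed limits (rad/s): [2.22, 2.22, 2.57, 3.14, 3.14, 3.14].

## Interface

Orientations are given as [roll, pitch, yaw] about the fixed x, y, z axes, in that order (R = Rz(yaw) Ry(pitch) Rx(roll)).
In Python, from cell import manip, eyes, finder gives the robot as it stands.
- The arm moves only by the tool drive_tool, never from a script. Its argument "rows" is a list of rows, each an object with "offset": the shift along the tool's x, y, z in mm, a list of three; "spin": the turn about the tool's z in degrees; "jaw": the finger opening in mm, from 0 to 94. In form: [{"offset": [dx, dy, dz], "spin": spin, "jaw": jaw}, ...]. A call has 1 to 20 rows; each row shifts and turns the commanded pose from where the row before left it, along the tool's axes as they then stand; what a row does not reach is not made up. A row lasts 1/10 s, in which the tool goes at most 50 mm and 8.59 degrees, less where a joint would pass 70% of its speed; a pose out of reach is approached as far as the arm can. A call is refused whole if a number of a shift passes 50 or a number of a turn 8.59, either way. A call with a gripper value outside its range is refused whole. The fingers move at their own pace and stop on an object; "force" is the grip in N (left out, the last holds). Time passes only in rows, so rows that do not move let the fingers close. It gives the time, the measured TCP pose, the force and the opening at its end, in the units of the state.
- manip.read_state(): the state, without advancing time (a new reading comes with each control period).
- eyes.camera(name): name is "side" or "top"; returns a dict with "color" (384x512x3 uint8, blue, green, red), "depth" (384x512 float32, mm along the optical axis (not along the pixel's ray), 0 where there is no reading), "vfov" (degrees; the focal length in pixels is half the picture's height over the tangent of half this angle, whatever the lens; pixels are square), "cx", "cy" (the principal point, pixels), "rvec" (rotation vector, rad) and "tvec" (3), from world to camera coordinates, as OpenCV has them. Camera axes: x right, y down, z forward; pixel columns grow to the right and rows downward; lengths in mm; the calibration is good to about 2 mm. A picture is of the moment at which its call begins.
- manip.sign_off(): hands the job in, once; it reports no verdict.
Trained networks look in the newest picture that a camera, given by its name, has taken for a name from the list of things; names that differ only in an ending like _2 or _b are one class to them, and where a whole thing is asked for, a point or a joint stands for the part that bears it (a point fixed in the world has none). Each returns a list of dicts, best first, with "p" (0 to 1); they miss things now and then, are a little off and sometimes report something else, mostly with a low value. They report only what shows in the picture. A call takes as long as a camera call. They do not tell look-alikes from the thing itself.
- finder.find_in(camera, target): "uv" ([column, row] in pixels, amid what is visible of it).
The state is a dict: "clock": time; "joints": joint angles; "qd": joint speeds; "effort": joint torques, N m; "eef_pos": TCP position; "eef_rot": TCP orientation; "wrist_force": force on the tool from outside, world axes, zero at the start; "moment": the same for the moment, N m; "finger_gap": finger opening in mm.
Only numpy, scipy, OpenCV 4.12 (cv2) and the standard library are available. Lean on these libraries where they do the work, as an engineer would, in place of code of your own. Each camera call takes 0.05 s, during which the arm holds its last target. There are 200 camera calls.

## Task

Set up the steel pin for measuring: with a fingertip pushing sideways on its top, roll it (do not drag or pick it up) across the stage mat until it lies along the white line, centred over it. Then push the carriage by its upright plate all the way to its stop, so that the pin comes to rest under the lens, still on the line. Grasp and lift nothing, and leave the gauge block on the stage and the bottle, jar and screwdriver on the bench where they are.

Things in the scene. Friction and masses are not known exactly. Their poses are not given: they have to be found in the camera images.
- pin: steel pin lying on the stage mat, plain cylinder 30 mm across, 90 mm long, 0.5 kg. Origin at its centre, 15 mm above the mat; its y axis is the cylinder's axis. Starts roughly parallel to the line, 30 to 50 mm to either side. A fingertip on its top rolls it half as far as the fingertip moves (take two or three strokes); it stops when the finger stops. Pushed low on its side it binds
- index_line (a point): middle of the straight white line (3 mm wide, 200 mm long) on the black mat of the carriage, at mat height; it rides with the carriage. Its y axis runs along the line and is the direction in which the carriage travels towards the lens, x lies across the line, z is up. The flat mat is 142 mm wide (x) and the carriage plate 150 mm; it stands 95 mm above the bench
- push_plate (a point): middle of the outer (-y) face of the carriage's upright aluminium plate, at the end of the carriage away from the lens, 140 mm in -y from the middle of the line; the plate is 72 mm wide (along x), 8 mm thick and rises 32 mm above the mat; this point is 17 mm above the mat. Beyond it in -y the stage rail carries on 20 mm below the mat. Axes as index_line
- carriage (a joint): how far the carriage has been pushed towards the lens, in m: 0 fully out, 0.15 fully home against its stop. Starts between 0 and 0.02. It takes about 3 N to slide and stays where it is left
- lens (a point): centre of the lens's lower face, with a 62 mm ring lamp round it, 109 mm above the mat; tube, camera and column rise above and behind (+x of) it to 0.43 m above the bench, fixed. When the carriage is home the middle of the line lies beneath it
- gauge_block: steel gauge block standing on the mat on the other side of the line from the pin, 9 x 35 x 20 mm (across the line, along it, high), 50 g. Origin at the centre of its underside. To be left as it stands on the mat; it rides along with the carriage
- solvent_bottle: amber bottle on the bench, 58 mm in diameter, 125 mm high; origin at the centre of its underside. Bystander
- screw_jar: clear jar with a white cap on the bench, 52 mm in diameter, 55 mm high; origin at the centre of its underside. Bystander
- driver: screwdriver lying on the bench, 170 mm long, about 26 mm high; origin under its middle, x along it. Bystander
Things that resemble listed ones, but are neither listed nor needed, are in the scene too. There is more than one size of the pin; the job needs the middle-sized.

How it is judged:
By the outcome, as a careful person would: the job done as asked, in the order asked, and still so for the second after the job is handed in, with the robot touching nothing.
It also fails if it takes over 61 s, if anything falls off the work surface, if the arm or the gripper's body presses on something with over 40 N, if the wrist force passes 120 N, or if a joint passes its speed limit or range.

## Working session

There is one attempt and no reset: what is moved stays moved. The work goes in short steps, Python scripts to look and compute and a tool call to move; the robot and the scene stay as the last step left them, time stands still between calls to the robot, and variables do not carry over. Pictures are saved under pics/ and viewed, about 8 in all and at most 12, crops included, and the job is handed in when it is done.

Besides the shell and the picture viewer there is one more tool, called after ">>>" as name(argument=value, ...) on one line, values as JSON. drive_tool: Moves the arm, as the interface text tells. Its arguments: {"type":"object","properties":{"rows":{"type":"array","items":{"type":"object","properties":{"offset":{"type":"array","items":{"type":"number"}},"spin":{"type":"number"},"jaw":{"type":"number"}}}},"force":{"type":"number"}},"required":["rows"]}

```bash
ls; mkdir -p pics
cat > h.py <<'E'
import numpy as np, cv2
from cell import manip, eyes, finder
def cam(n):
    c=eyes.camera(n); c['R']=cv2.Rodrigues(np.array(c['rvec'],float))[0]; c['t']=np.array(c['tvec'],float).ravel()
    c['f']=c['color'].shape[0]/2/np.tan(np.radians(c['vfov'])/2); return c
def pt(c,u,v):
    "world point from depth"
    d=c['depth'][int(round(v)),int(round(u))]
    return c['R'].T@(np.array([(u-c['cx'])/c['f'],(v-c['cy'])/c['f'],1])*d-c['t'])
def onz(c,u,v,z):
    "world point of pixel ray at height z"
    r=c['R'].T@np.array([(u-c['cx'])/c['f'],(v-c['cy'])/c['f'],1]); o=-c['R'].T@c['t']
    return o+r*(z-o[2])/r[2]
def px(c,p):
    q=c['R']@np.array(p,float)+c['t']; return q[0]/q[2]*c['f']+c['cx'],q[1]/q[2]*c['f']+c['cy']
def cloud(c):
    v,u=np.indices(c['depth'].shape); d=c['depth']
    P=np.stack([(u-c['cx'])/c['f']*d,(v-c['cy'])/c['f']*d,d],-1)-c['t']
    W=P@c['R']; W[d==0]=np.nan; return W
E
python3 - <<'E'
from h import *
s=manip.read_state();print({k:np.round(s[k],3) for k in('clock','eef_pos','eef_rot','wrist_force','finger_gap')})
ims=[]
for n in('top','side'):
    c=cam(n);ims.append(c['color']);print(n,c['f'],-c['R'].T@c['t'])
    cv2.imwrite(f'pics/{n}0.png',c['color'])
    for o in('pin','index_line','push_plate','gauge_block','solvent_bottle','screw_jar','driver','lens','carriage'):
        try:
            for r in finder.find_in(n,o)[:4]: print(o,np.round(r['uv']),round(r['p'],2),np.round(pt(c,*r['uv'])))
        except Exception as e: print(o,e)
cv2.imwrite('pics/both0.png',cv2.resize(np.vstack(ims),None,fx=.78,fy=.78))
E
```

```text
pics
{'clock': np.float64(0.0), 'eef_pos': array([217.555, 505.   , 302.089]), 'eef_rot': array([-3.14 , -0.   ,  2.735]), 'wrist_force': array([ 0.385, -0.943,  0.342]), 'finger_gap': np.float64(93.955)}
top 430.27403696418037 [ 234.90152535   30.43973247 1306.0135828 ]
pin [249. 197.] 0.81 [477.  57. 124.]
pin [203. 258.] 0.8 [308. 186.  42.]
pin [297. 251.] 0.66 [339. -89.  22.]
index_line [264. 186.] 0.73 [520.  14.  92.]
push_plate [260. 190.] 0.58 [504.  26.  95.]
solvent_bottle [417. 226.] 0.96 [ 413. -418.  101.]
screw_jar [395. 161.] 0.59 [ 615. -380.   56.]
driver [109. 248.] 0.77 [331. 469.  22.]
lens [226. 171.] 0.91 [559. 127.  94.]
carriage [263. 185.] 0.97 [521.  18.  94.]
side 350.12281638843945 [ -34.6330924  -610.57757573  722.67223757]
pin [254. 191.] 0.82 [470.  60. 125.]
pin [186. 222.] 0.6 [ -35. -611.  723.]
pin [255. 271.] 0.53 [ 341. -106.   17.]
index_line [253. 191.] 0.24 [469.  60. 125.]
push_plate [269. 206.] 0.61 [484.   5.  93.]
gauge_block [274. 208.] 0.74 [487. -11.  93.]
gauge_block [276. 185.] 0.5 [558.  61. 105.]
solvent_bottle [382. 338.] 0.72 [ 388. -449.   85.]
screw_jar [417. 284.] 0.6 [ 591. -410.   53.]
driver [160. 180.] 0.68 [342. 455.  18.]
driver [274. 208.] 0.23 [489. -11.  95.]
lens [273. 179.] 0.98 [582. 102.  98.]
carriage [273. 208.] 0.86 [487.  -9.  94.]
```

View pics/top0.png

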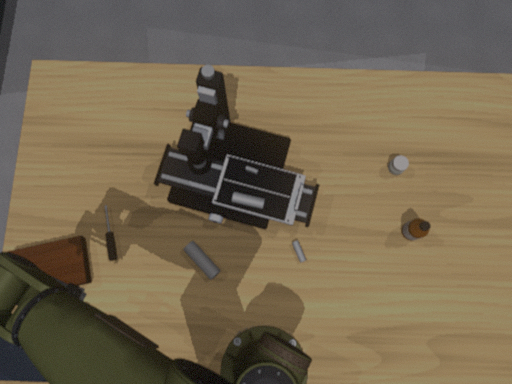

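View pics/side0.png

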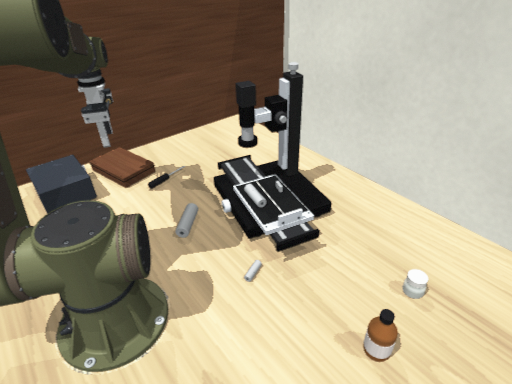

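The pictures show three pins. At top (249,200) is one on the stage mat, at (203,258) a thick one on the bench, and at (299,251) a thin one on the bench. The one on the mat fits the description. The gauge block is at (252,170), the push plate at (298,203) and the lens tube at (197,155). I'll confirm the pin in an enlarged crop and fit the geometry.

Run:
```python
from h import *
c=cam('top');im=c['color']
a=cv2.resize(im[140:240,150:330],None,fx=4.2,fy=4.2,interpolation=cv2.INTER_CUBIC)
cv2.imwrite('pics/crop1.png',a)
W=cloud(c)
z=W[...,2];
m=(z>100)&(z<140);m[:, :210]=0;m[:,330:]=0;m[:150]=0;m[240:]=0
n,l,st,ce=cv2.connectedComponentsWithStats(m.astype(np.uint8))
for i in range(1,n):
    if st[i,4]>6:
        P=W[l==i]; q=P[:,:2]; k,s,vt=np.linalg.svd(q-q.mean(0),full_matrices=False)
        print(ce[i].round(1),st[i,4],P.mean(0).round(1),P.min(0).round(),P.max(0).round(),'ang',np.degrees(np.arctan2(vt[0,1],vt[0,0])).round(1))
# depth of mat
mm=(z>85)&(z<100);mm[:,:210]=0;mm[:,330:]=0;print('mat z',np.median(z[mm]))
```

```text
[251.5 169.1] 51 [562.1  52.8 112.8] [552.  37. 101.] [571.  69. 120.] ang 69.0
[298.4 197.5] 89 [480.6 -81.5 123.7] [448. -94. 102.] [517. -70. 133.] ang 165.8
[247.8 199.4] 332 [471.4  60.3 121.3] [451.  15. 106.] [495. 105. 129.] ang -101.0
mat z 94.52421973553521
```

View pics/crop1.png

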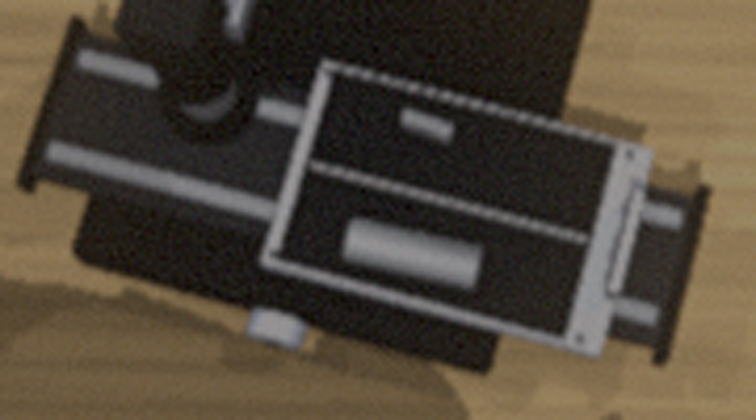

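The crop shows the pin on the mat, roughly parallel to the line at crop (412,255), with the gauge block on the other side at (428,125). The white line runs from (313,165) to (587,239), and the push plate is at (625,240). Next I'll fit the line and the pin.

```bash
cat >> h.py <<'E'
def linefit(c,p0,p1,half=4,z=95.,skip=None):
    "subpixel fit of bright line between pixel guesses -> world points, unit dir (toward +y)"
    g=cv2.cvtColor(c['color'],cv2.COLOR_BGR2GRAY).astype(np.float32)
    p0=np.array(p0,float);p1=np.array(p1,float);d=(p1-p0);L=np.linalg.norm(d);d/=L;n=np.array([-d[1],d[0]])
    pts=[];o=np.arange(-half,half+.1,.25)
    for s in np.arange(3,L-3,1.):
        q=p0+d*s+o[:,None]*n
        v=cv2.remap(g,q[:,0].astype(np.float32)[:,None],q[:,1].astype(np.float32)[:,None],cv2.INTER_LINEAR).ravel()
        w=np.clip(v-np.median(v)-10,0,None)
        if w.sum()>20: pts.append(onz(c,*(p0+d*s+n*(w*o).sum()/w.sum()),z))
    P=np.array(pts)[:,:2]
    vx,vy,x,y=cv2.fitLine(P.astype(np.float32),cv2.DIST_HUBER,0,.01,.01).ravel()
    u=np.array([vx,vy]);u*=np.sign(u[1]);return np.array([x,y]),u,P
def pinfit(c,zlo=110,zhi=135,box=(210,330,150,240)):
    W=cloud(c);z=W[...,2];m=(z>zlo)&(z<zhi);k=np.zeros_like(m);k[box[2]:box[3],box[0]:box[1]]=1;m&=k
    n,l,st,ce=cv2.connectedComponentsWithStats(m.astype(np.uint8))
    return W,l,st,ce
E
python3 - <<'E'
from h import *
c=cam('top')
p,u,P=linefit(c,(224.5,179.3),(289.8,196.9))
x=np.array([u[1],-u[0]])
print('line pt',p,'dir',u,'ang',np.degrees(np.arctan2(u[1],u[0])),'resid',np.std((P-p)@x))
for e in((224.5,179.3),(289.8,196.9)):
    print('end',(onz(c,*e,95)[:2]-p)@u)
# segment pin by brightness in picture, z=~112 silhouettes
g=cv2.cvtColor(c['color'],cv2.COLOR_BGR2GRAY)
m=(g>75).astype(np.uint8);m[:190]=0;m[214:]=0;m[:,:228]=0;m[:,268:]=0
n,l,st,ce=cv2.connectedComponentsWithStats(m)
for i in range(1,n):
    if st[i,4]>60:
        v,uu=np.nonzero(l==i);Q=np.array([onz(c,a,b,112)[:2] for a,b in zip(uu,v)])
        r=cv2.minAreaRect(Q.astype(np.float32));_,_,vt=np.linalg.svd(Q-Q.mean(0))
        w=vt[0]*np.sign(vt[0,1])
        print(ce[i],st[i],'mean',Q.mean(0),'rect',r,'off line x',(Q.mean(0)-p)@x,'along',(Q.mean(0)-p)@u,'ang',np.degrees(np.arctan2(w[1],w[0])))
W,l,st,ce=pinfit(c)
for i in range(1,len(st)):
    if st[i,4]>20:
        Q=W[l==i]; print(ce[i],'x',np.percentile((Q[:,:2]-p)@x,[2,50,98]).round(1),'y',np.percentile((Q[:,:2]-p)@u,[2,50,98]).round(1),'z',np.percentile(Q[:,2],[50,95]).round(1))
# high-up obstacles
c2=cam('side')
for C in(c,c2):
    W=cloud(C);m=(W[...,2]>140)&(W[...,0]>400)&(W[...,0]<900)&(abs(W[...,1])<300)
    Q=W[m];a=(Q[:,:2]-p)@x;b=(Q[:,:2]-p)@u
    for h in range(140,440,40):
        k=(Q[:,2]>h)&(Q[:,2]<h+40)
        if k.sum()>5: print(h,k.sum(),'x',np.percentile(a[k],[1,99]).round(),'y',np.percentile(b[k],[1,99]).round())
E
```

```text
line pt [511.514    35.92664] dir [0.24006614 0.97075653] ang 76.10955 resid 0.19813477798339313
end 97.1450612876244
end -98.37632817375533
[247.41290323 199.75483871] [232 192  32  16 310] mean [472.15915067  61.58737359] rect ((471.86212158203125, 61.314971923828125), (92.20970916748047, 27.96436882019043), 77.44624328613281) off line x -44.3642577461088 along 15.462556529930408 ang 77.73709282655547
[241.37037037 209.62962963] [228 205  31   9  81] mean [443.31791732  77.63123536] rect ((442.1607666015625, 73.943603515625), (87.6574478149414, 7.9238691329956055), 75.99796295166016) off line x -76.21366135266379 along 24.11343652876073 ang 76.82625723105772
[251.6   168.625] x [40.  46.2 50.2] y [12.3 28.5 45.7] z [115.4 119.9]
[298.58974359 197.03846154] x [-34.6  -1.2  35. ] y [-125.6 -121.4 -117.7] z [126.1 131.1]
[247.92211838 199.23676012] x [-57.4 -45.1 -29.3] y [-29.   13.5  57.2] z [122.4 126.7]
140 26 x [119. 173.] y [130. 146.]
180 66 x [-30. 172.] y [128. 175.]
220 274 x [-29. 169.] y [129. 185.]
260 338 x [-23. 169.] y [104. 211.]
300 1036 x [-23. 165.] y [118. 198.]
340 360 x [-23. 170.] y [130. 180.]
380 933 x [-22. 173.] y [130. 184.]
420 153 x [141. 169.] y [143. 171.]
140 224 x [117. 172.] y [126. 173.]
180 322 x [-31. 172.] y [126. 174.]
220 531 x [-29. 171.] y [126. 179.]
260 648 x [-24. 171.] y [103. 156.]
300 864 x [-24. 171.] y [118. 178.]
340 578 x [-24. 172.] y [127. 174.]
380 438 x [-24. 173.] y [127. 181.]
420 56 x [138. 166.] y [142. 168.]
```

The line direction is 76.1°. The pin is about 44 mm to the -x side of the line, at about 77.5°. I'll turn the tool so its y lies along the line and hover beside the pin top.

>>> drive_tool(rows=[{"offset": [0, 0, 0], "spin": -4.7, "jaw": 40}, {"offset": [0, 0, 0], "spin": -4.7, "jaw": 40}, {"offset": [-15, -17, 0], "spin": 0, "jaw": 40}, {"offset": [-25, -28, 0], "spin": 0, "jaw": 40}, {"offset": [-25, -28, 0], "spin": 0, "jaw": 40}, {"offset": [-25, -28, 0], "spin": 0, "jaw": 40}, {"offset": [-25, -28, 0], "spin": 0, "jaw": 40}, {"offset": [-25, -28, 0], "spin": 0, "jaw": 40}, {"offset": [-25, -28, 0], "spin": 0, "jaw": 40}, {"offset": [-25, -28, 0], "spin": 0, "jaw": 40}, {"offset": [-25, -28, 0], "spin": 0, "jaw": 40}, {"offset": [-25, -28, 0], "spin": 0, "jaw": 40}, {"offset": [-25, -28, 0], "spin": 0, "jaw": 40}, {"offset": [-25, -28, 0], "spin": 0, "jaw": 40}, {"offset": [-25, -28, 0], "spin": 0, "jaw": 40}, {"offset": [-25, -28, 0], "spin": 0, "jaw": 40}, {"offset": [-8, 0, 10], "spin": 0, "jaw": 40}, {"offset": [0, 0, 10], "spin": 0, "jaw": 40}, {"offset": [0, 0, 0], "spin": 0, "jaw": 40}])

```text
clock: 3.05
eef_pos: [463.0, 52.3, 280.9]
eef_rot: [-3.141, -0.003, 2.899]
wrist_force: [-0.3, -0.1, -0.9]
finger_gap: 40.2
```

>>> drive_tool(rows=[{"offset": [0, 0, 10], "spin": 0, "jaw": 40}, {"offset": [0, 0, 15], "spin": 0, "jaw": 40}, {"offset": [0, 0, 15], "spin": 0, "jaw": 40}, {"offset": [0, 0, 8], "spin": 0, "jaw": 40}, {"offset": [0, 0, 4], "spin": 0, "jaw": 40}, {"offset": [0, 0, 2], "spin": 0, "jaw": 40}, {"offset": [0, 0, 0], "spin": 0, "jaw": 40}, {"offset": [0, 0, 0], "spin": 0, "jaw": 40}])

```text
clock: 3.85
eef_pos: [464.0, 51.7, 229.1]
eef_rot: [3.141, 0.001, 2.899]
wrist_force: [0.6, 0.9, -0.1]
finger_gap: 40.1
```

Run:
```python
from h import *
s=manip.read_state();print(s['eef_pos'],s['wrist_force'])
c=cam('side');im=c['color'].copy()
b=cv2.resize(im[150:240,200:330],None,fx=6,fy=6,interpolation=cv2.INTER_CUBIC)
p=np.array([511.5,35.9]);u=np.array([.240,.971]);x=np.array([.971,-.24])
def D(a,b2,z,col):
    q=[tuple(int(round(6*(k-o))) for k,o in zip(px(c,[*(p+x*h[0]+u*h[1]),z]),(200,150))) for h in(a,b2)]
    cv2.line(b,*q,col,1)
D((0,-100),(0,100),95,(0,0,255));D((-44,-30),(-44,60),125,(0,255,0));D((-44,-30),(-44,60),95,(255,255,0))
cv2.imwrite('pics/s2.png',b)
```

```text
[463.967936    51.68568014 229.10009012] [ 0.61087196  0.86726285 -0.05085539]
```

View pics/s2.png

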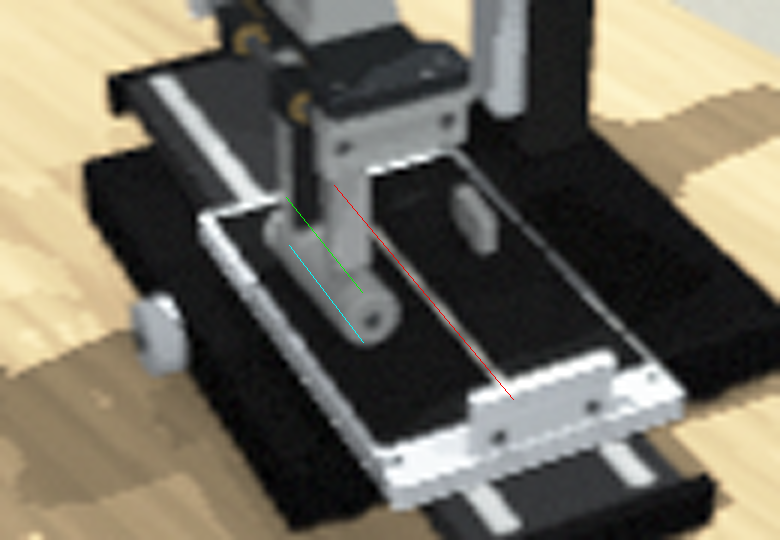

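The side crop shows both fingers above the pin top, at crop (305,220) and (350,260). The pin end face is at (372,318), the line is to its right and the gauge block is at (475,215). The projected line sits about 1 px from the real one. I'll descend to contact slowly.

>>> drive_tool(rows=[{"offset": [0, 0, 2], "spin": 0, "jaw": 40}, {"offset": [0, 0, 2], "spin": 0, "jaw": 40}, {"offset": [0, 0, 1], "spin": 0, "jaw": 40}, {"offset": [0, 0, 1], "spin": 0, "jaw": 40}, {"offset": [0, 0, 0.5], "spin": 0, "jaw": 40}, {"offset": [0, 0, 0], "spin": 0, "jaw": 40}, {"offset": [0, 0, 0], "spin": 0, "jaw": 40}])

```text
clock: 4.6
eef_pos: [463.9, 51.6, 222.3]
eef_rot: [3.142, 0.0, 2.899]
wrist_force: [0.5, -0.9, 3.0]
finger_gap: 40.2
```

>>> drive_tool(rows=[{"offset": [0, 0, 0.5], "spin": 0, "jaw": 40}, {"offset": [0, 0, 0], "spin": 0, "jaw": 40}, {"offset": [0, 0, 0], "spin": 0, "jaw": 40}])

```text
clock: 4.9
eef_pos: [464.1, 51.6, 222.2]
eef_rot: [3.141, 0.001, 2.899]
wrist_force: [0.4, -0.8, 6.7]
finger_gap: 39.8
```

Contact is at about 7 N. First stroke: 22 mm in tool -x.

>>> drive_tool(rows=[{"offset": [-1, 0, 0], "spin": 0, "jaw": 40}, {"offset": [-2, 0, 0], "spin": 0, "jaw": 40}, {"offset": [-2, 0, 0], "spin": 0, "jaw": 40}, {"offset": [-2, 0, 0], "spin": 0, "jaw": 40}, {"offset": [-2, 0, 0], "spin": 0, "jaw": 40}, {"offset": [-2, 0, 0], "spin": 0, "jaw": 40}, {"offset": [-2, 0, 0], "spin": 0, "jaw": 40}, {"offset": [-2, 0, 0], "spin": 0, "jaw": 40}, {"offset": [-2, 0, 0], "spin": 0, "jaw": 40}, {"offset": [-2, 0, 0], "spin": 0, "jaw": 40}, {"offset": [-2, 0, 0], "spin": 0, "jaw": 40}, {"offset": [-1, 0, 0], "spin": 0, "jaw": 40}, {"offset": [0, 0, 0], "spin": 0, "jaw": 40}, {"offset": [0, 0, 0], "spin": 0, "jaw": 40}])

```text
clock: 6.3
eef_pos: [485.6, 46.6, 222.2]
eef_rot: [3.141, 0.001, 2.899]
wrist_force: [0.7, 2.5, 6.8]
finger_gap: 40.3
```

Run:
```python
from h import *
c=cam('side');im=c['color'].copy()
cv2.imwrite('pics/s3.png',cv2.resize(im[150:240,200:330],None,fx=5,fy=5,interpolation=cv2.INTER_CUBIC))
```

```text
(no output)
```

View pics/s3.png

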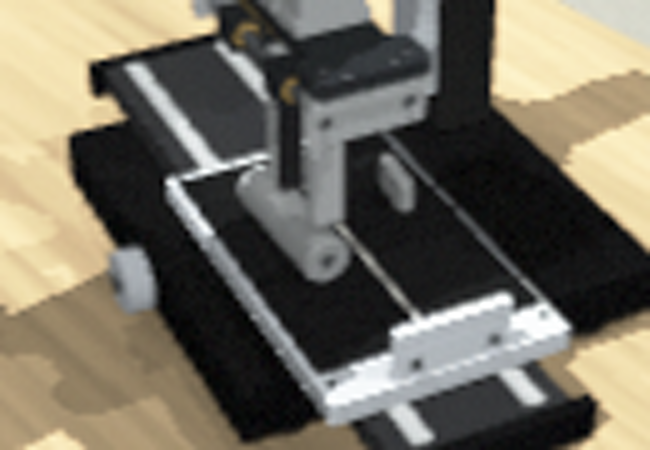

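The pin rolled about 11 mm, with its end face now at crop (327,257), and the fingers are still on its top. Second stroke: lift, go back 11 mm, lower, then push 22 mm.

>>> drive_tool(rows=[{"offset": [0, 0, -4], "spin": 0, "jaw": 40}, {"offset": [5, 0, 0], "spin": 0, "jaw": 40}, {"offset": [6, 0, 0], "spin": 0, "jaw": 40}, {"offset": [0, 0, 2], "spin": 0, "jaw": 40}, {"offset": [0, 0, 1], "spin": 0, "jaw": 40}, {"offset": [0, 0, 1], "spin": 0, "jaw": 40}, {"offset": [0, 0, 0], "spin": 0, "jaw": 40}, {"offset": [-1, 0, 0], "spin": 0, "jaw": 40}, {"offset": [-2, 0, 0], "spin": 0, "jaw": 40}, {"offset": [-2, 0, 0], "spin": 0, "jaw": 40}, {"offset": [-2, 0, 0], "spin": 0, "jaw": 40}, {"offset": [-2, 0, 0], "spin": 0, "jaw": 40}, {"offset": [-2, 0, 0], "spin": 0, "jaw": 40}, {"offset": [-2, 0, 0], "spin": 0, "jaw": 40}, {"offset": [-2, 0, 0], "spin": 0, "jaw": 40}, {"offset": [-2, 0, 0], "spin": 0, "jaw": 40}, {"offset": [-2, 0, 0], "spin": 0, "jaw": 40}, {"offset": [-2, 0, 0], "spin": 0, "jaw": 40}, {"offset": [-1, 0, 0], "spin": 0, "jaw": 40}, {"offset": [0, 0, 0], "spin": 0, "jaw": 40}])

```text
clock: 8.35
eef_pos: [496.5, 43.9, 222.2]
eef_rot: [3.141, 0.002, 2.899]
wrist_force: [0.0, 3.0, 6.3]
finger_gap: 40.0
```

>>> drive_tool(rows=[{"offset": [0, 0, -4], "spin": 0, "jaw": 40}, {"offset": [5, 0, 0], "spin": 0, "jaw": 40}, {"offset": [6, 0, 0], "spin": 0, "jaw": 40}, {"offset": [0, 0, 2], "spin": 0, "jaw": 40}, {"offset": [0, 0, 1], "spin": 0, "jaw": 40}, {"offset": [0, 0, 1], "spin": 0, "jaw": 40}, {"offset": [0, 0, 0], "spin": 0, "jaw": 40}, {"offset": [-1, 0, 0], "spin": 0, "jaw": 40}, {"offset": [-2, 0, 0], "spin": 0, "jaw": 40}, {"offset": [-2, 0, 0], "spin": 0, "jaw": 40}, {"offset": [-2, 0, 0], "spin": 0, "jaw": 40}, {"offset": [-2, 0, 0], "spin": 0, "jaw": 40}, {"offset": [-2, 0, 0], "spin": 0, "jaw": 40}, {"offset": [-2, 0, 0], "spin": 0, "jaw": 40}, {"offset": [-2, 0, 0], "spin": 0, "jaw": 40}, {"offset": [-2, 0, 0], "spin": 0, "jaw": 40}, {"offset": [-2, 0, 0], "spin": 0, "jaw": 40}, {"offset": [-2, 0, 0], "spin": 0, "jaw": 40}, {"offset": [-1, 0, 0], "spin": 0, "jaw": 40}, {"offset": [0, 0, 0], "spin": 0, "jaw": 40}])

```text
clock: 10.35
eef_pos: [507.1, 41.3, 222.2]
eef_rot: [3.141, 0.002, 2.899]
wrist_force: [1.5, 2.5, 7.0]
finger_gap: 39.8
```

Estimated about 11 mm remaining. I'll back away and measure from the top.

>>> drive_tool(rows=[{"offset": [0, 0, -10], "spin": 0, "jaw": 40}, {"offset": [5, -10, -20], "spin": 0, "jaw": 40}, {"offset": [10, -30, -10], "spin": 0, "jaw": 40}, {"offset": [10, -40, 0], "spin": 0, "jaw": 40}, {"offset": [10, -40, 0], "spin": 0, "jaw": 40}, {"offset": [10, -40, 0], "spin": 0, "jaw": 40}, {"offset": [10, -40, 0], "spin": 0, "jaw": 40}, {"offset": [5, -20, 0], "spin": 0, "jaw": 40}, {"offset": [0, 0, 0], "spin": 0, "jaw": 40}, {"offset": [0, 0, 0], "spin": 0, "jaw": 40}])

```text
clock: 11.35
eef_pos: [395.6, -158.0, 262.0]
eef_rot: [3.142, 0.0, 2.898]
wrist_force: [-0.4, 0.0, 0.2]
finger_gap: 39.8
```

```bash
cat > meas.py <<'E'
from h import *
import sys
c=cam('top');cs=[c]+[cam('top') for _ in range(4)]
for k in cs[1:]: pass
c['color']=np.median([k['color'] for k in cs],axis=0).astype(np.uint8)
D=np.array([k['depth'] for k in cs]);c['depth']=np.median(D,axis=0)
p0=np.array([511.5,35.9]);u=np.array([.240,.971]);x=np.array([.971,-.24]);
sh=float(sys.argv[1]) if len(sys.argv)>1 else 0
W=cloud(c);X=(W[...,:2]-p0)@x;Y=(W[...,:2]-p0)@u-sh
m=(W[...,2]>110)&(W[...,2]<135)&(abs(X)<70)&(abs(Y)<90)
n,l,st,ce=cv2.connectedComponentsWithStats(m.astype(np.uint8))
for i in range(1,n):
    if st[i,4]>20: print('depth',ce[i].round(1),'x',np.percentile(X[l==i],[2,50,98]).round(1),'y',np.percentile(Y[l==i],[2,50,98]).round(1))
# edge-based: gray profile across the line, at height 110
g=cv2.cvtColor(c['color'],cv2.COLOR_BGR2GRAY).astype(np.float32)
def prof(y,z,xs):
    q=np.array([px(c,[*(p0+x*a+u*(y+sh)),z]) for a in xs],np.float32)
    return cv2.remap(g,q[:,:1].copy(),q[:,1:].copy(),cv2.INTER_LINEAR).ravel()
xs=np.arange(-70,60,.5);Ys=np.arange(-20,56,4);R=[]
for y in Ys:
    v=prof(y,110,xs);t=0.5*(np.median(v)+np.percentile(v,98))
    k=np.nonzero(abs(xs-XC)<17)[0] if (XC:=globals().get('XC',None)) is not None else np.arange(len(xs))
    R.append(v)
R=np.array(R)
np.save('prof.npy',R)
for v in R[::3]: print(' '.join('%d'%a for a in v[::6]))
# line ahead/behind of pin
for rng in((-90,-45),(70,95)):
    L=[]
    for y in np.arange(*rng,3.):
        xx=np.arange(-10,10.1,.5);v=prof(y,95,xx);w=np.clip(v-np.median(v)-8,0,None)
        if w.sum()>10:L.append((w*xx).sum()/w.sum())
    print('line x',rng,len(L),np.median(L) if L else None)
cv2.imwrite(sys.argv[2] if len(sys.argv)>2 else 'pics/m.png',cv2.resize(c['color'][140:240,150:330],None,fx=4.2,fy=4.2,interpolation=cv2.INTER_CUBIC))
E
sed -i '/XC/d' meas.py; python3 meas.py 0 pics/m1.png
```

```text
depth [251.8 168.8] x [40.8 45.4 50.3] y [11.5 27.5 44.6]
depth [251.1 188.2] x [-24.  -12.1   3.7] y [-28.7  13.9  57.2]
50 30 33 32 32 31 32 33 31 30 31 28 29 27 31 53 87 113 127 138 144 141 130 117 102 79 45 28 30 30 29 30 30 30 30 30 31 33 30 34 29 30 32 27
51 29 31 32 32 32 33 30 30 31 29 31 29 27 31 59 94 117 130 141 147 142 130 116 100 73 38 24 28 30 31 29 29 29 30 30 29 29 29 29 31 30 29 28
55 31 32 32 35 35 34 31 31 30 28 27 27 28 36 64 96 118 132 141 141 134 126 115 98 69 36 27 31 32 30 29 28 28 29 26 28 28 30 28 29 29 30 25
50 30 32 34 31 32 32 32 32 31 31 29 27 26 41 70 101 119 133 147 150 141 127 114 95 64 35 27 30 30 28 28 30 28 33 49 78 108 130 131 99 48 28 26
46 30 30 29 31 30 31 30 31 30 30 29 30 27 41 73 102 119 135 148 150 140 127 113 93 57 33 28 30 30 30 30 31 27 26 37 65 98 125 129 103 56 25 27
45 30 33 32 31 32 32 32 32 33 29 30 29 27 46 80 107 122 137 150 151 138 127 112 90 54 28 27 27 27 29 29 29 28 25 33 56 88 119 135 124 86 40 26
47 28 30 30 32 32 31 32 27 30 31 27 28 29 51 83 109 125 139 145 142 136 125 110 86 47 27 25 26 27 30 30 26 26 28 28 29 29 29 27 28 27 27 24
line x (-90, -45) 15 -0.03582616559715173
line x (70, 95) 9 0.07491981776998667
```

View pics/m1.png

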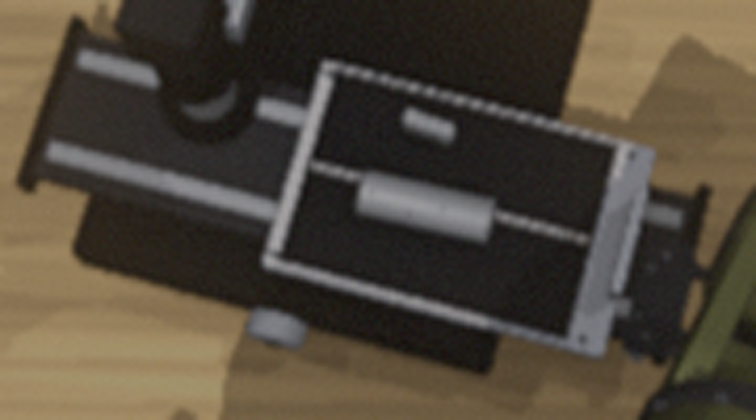

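The picture shows the pin on the line at crop (425,207), slightly to its -x side. The profiles give its centre at x = -10.0 mm, y = +14, and yaw about +1.9° from the line. The gauge block is unmoved at (430,125). The last stroke needs 10 mm of roll plus a small yaw correction, so I'll use a wider finger gap for leverage.

>>> drive_tool(rows=[{"offset": [-5, 25, 0], "spin": -1.9, "jaw": 50}, {"offset": [-10, 40, 0], "spin": 0, "jaw": 50}, {"offset": [-11, 40, 0], "spin": 0, "jaw": 50}, {"offset": [-9, 40, 0], "spin": 0, "jaw": 50}, {"offset": [-9, 40, 0], "spin": 0, "jaw": 50}, {"offset": [0, 30, 0], "spin": 0, "jaw": 50}, {"offset": [0, 9, 10], "spin": 0, "jaw": 50}, {"offset": [0, 0, 15], "spin": 0, "jaw": 50}, {"offset": [0, 0, 8], "spin": 0, "jaw": 50}, {"offset": [0, 0, 0], "spin": 0, "jaw": 50}, {"offset": [0, 0, 0], "spin": 0, "jaw": 50}])

```text
clock: 12.7
eef_pos: [485.9, 51.1, 228.9]
eef_rot: [-3.142, 0.0, 2.931]
wrist_force: [0.2, 0.6, 0.7]
finger_gap: 49.9
```

>>> drive_tool(rows=[{"offset": [-7, -1, 0], "spin": 0, "jaw": 50}, {"offset": [-6.5, 0, 0], "spin": 0, "jaw": 50}, {"offset": [0, 0, 4], "spin": 0, "jaw": 50}, {"offset": [0, 0, 2], "spin": 0, "jaw": 50}, {"offset": [0, 0, 1], "spin": 0, "jaw": 50}, {"offset": [0, 0, 1], "spin": 0, "jaw": 50}, {"offset": [0, 0, 1], "spin": 0, "jaw": 50}, {"offset": [0, 0, 0], "spin": 0, "jaw": 50}, {"offset": [0, 0, 0], "spin": 0, "jaw": 50}])

```text
clock: 13.6
eef_pos: [499.9, 47.5, 221.9]
eef_rot: [3.141, 0.005, 2.932]
wrist_force: [-0.5, -2.1, 18.9]
finger_gap: 49.9
```

>>> drive_tool(rows=[{"offset": [-1, 0, 0], "spin": 0.4, "jaw": 50}, {"offset": [-2, 0, 0], "spin": 0.4, "jaw": 50}, {"offset": [-2, 0, 0], "spin": 0.4, "jaw": 50}, {"offset": [-2, 0, 0], "spin": 0.4, "jaw": 50}, {"offset": [-2, 0, 0], "spin": 0.4, "jaw": 50}, {"offset": [-2, 0, 0], "spin": 0.4, "jaw": 50}, {"offset": [-2, 0, 0], "spin": 0.4, "jaw": 50}, {"offset": [-2, 0, 0], "spin": 0.4, "jaw": 50}, {"offset": [-2, 0, 0], "spin": 0.4, "jaw": 50}, {"offset": [-2, 0, 0], "spin": 0.4, "jaw": 50}, {"offset": [-1, 0, 0], "spin": 0, "jaw": 50}, {"offset": [0, 0, 0], "spin": 0, "jaw": 50}, {"offset": [0, 0, 0], "spin": 0, "jaw": 50}])

```text
clock: 14.9
eef_pos: [519.3, 43.0, 221.9]
eef_rot: [3.14, 0.005, 2.863]
wrist_force: [-0.2, 0.5, 19.1]
finger_gap: 50.1
```

>>> drive_tool(rows=[{"offset": [0, 0, -10], "spin": 0, "jaw": 50}, {"offset": [5, -10, -20], "spin": 0, "jaw": 50}, {"offset": [10, -30, -10], "spin": 0, "jaw": 50}, {"offset": [10, -40, 0], "spin": 0, "jaw": 50}, {"offset": [10, -40, 0], "spin": 0, "jaw": 50}, {"offset": [10, -40, 0], "spin": 0, "jaw": 50}, {"offset": [10, -40, 0], "spin": 0, "jaw": 50}, {"offset": [5, -20, 0], "spin": 0, "jaw": 50}, {"offset": [0, 0, 0], "spin": 0, "jaw": 50}])

```text
clock: 15.8
eef_pos: [398.9, -153.5, 259.8]
eef_rot: [-3.141, -0.0, 2.859]
wrist_force: [0.7, -0.9, 0.2]
finger_gap: 50.3
```

```bash
cat >> meas.py <<'E'
# pin centre per slice: half-level edges round the brightest run
C=[]
for y,v in zip(Ys,R):
    i=np.abs(xs)<28; a=xs[i];b=v[i];on=np.nonzero(b>70)[0]
    lo,hi=on[0],on[-1]
    f=lambda j,k:a[j]+(70-b[j])/(b[k]-b[j])*(a[k]-a[j])
    C.append((f(lo-1,lo)+f(hi,hi+1))/2)
k=np.polyfit(Ys,C,1);print('PIN centre x at y=14: %.2f  yaw %.2f deg  resid %.2f'%(np.polyval(k,14),-np.degrees(np.arctan(k[0])),np.std(C-np.polyval(k,Ys))))
E
sed -i "s/^for v in R\[::3\].*//" meas.py
python3 meas.py 0 pics/m2.png; python3 -c "
from h import *
print(manip.read_state()['wrist_force'])"
```

```text
depth [251.8 168.9] x [40.8 45.4 51. ] y [11.7 27.8 44.6]
depth [251.9 184.5] x [-12.8  -0.7  15.3] y [-28.7  14.4  58.5]
line x (-90, -45) 15 0.0758527777909703
line x (70, 95) 9 0.04642268685548706
PIN centre x at y=14: 0.58  yaw -1.16 deg  resid 0.11
[ 0.33860939  0.36350026 -0.00708923]
```

Spin works under load: x = +0.6 mm, yaw -1.2°. I'll make one small corrective touch, with a -1.4° spin (world +1.4°) and 1.2 mm back.

>>> drive_tool(rows=[{"offset": [-5, 20, 0], "spin": 0, "jaw": 50}, {"offset": [-10, 40, 0], "spin": 0, "jaw": 50}, {"offset": [-11, 40, 0], "spin": 0, "jaw": 50}, {"offset": [-10, 40, 0], "spin": 0, "jaw": 50}, {"offset": [-10, 40, 0], "spin": 0, "jaw": 50}, {"offset": [-10, 31, 0], "spin": 0, "jaw": 50}, {"offset": [0, 10, 10], "spin": 0, "jaw": 50}, {"offset": [0, 0, 15], "spin": 0, "jaw": 50}, {"offset": [0, 0, 6], "spin": 0, "jaw": 50}, {"offset": [0, 0, 0], "spin": 0, "jaw": 50}, {"offset": [0, 0, 0], "spin": 0, "jaw": 50}])

```text
clock: 17.15
eef_pos: [514.6, 44.7, 229.0]
eef_rot: [3.142, 0.0, 2.862]
wrist_force: [-0.1, -0.1, 0.6]
finger_gap: 50.0
```

>>> drive_tool(rows=[{"offset": [0, 0, 4], "spin": 0, "jaw": 50}, {"offset": [0, 0, 2], "spin": 0, "jaw": 50}, {"offset": [0, 0, 1], "spin": 0, "jaw": 50}, {"offset": [0, 0, 1], "spin": 0, "jaw": 50}, {"offset": [0, 0, 1], "spin": 0, "jaw": 50}, {"offset": [0, 0, 0], "spin": 0, "jaw": 50}, {"offset": [0.3, 0, 0], "spin": -0.35, "jaw": 50}, {"offset": [0.3, 0, 0], "spin": -0.35, "jaw": 50}, {"offset": [0.3, 0, 0], "spin": -0.35, "jaw": 50}, {"offset": [0.3, 0, 0], "spin": -0.35, "jaw": 50}, {"offset": [0, 0, 0], "spin": 0, "jaw": 50}, {"offset": [0, 0, 0], "spin": 0, "jaw": 50}])

```text
clock: 18.35
eef_pos: [514.6, 45.0, 221.9]
eef_rot: [3.141, 0.005, 2.886]
wrist_force: [-1.2, -2.8, 17.6]
finger_gap: 50.1
```

>>> drive_tool(rows=[{"offset": [0, 0, -10], "spin": 0, "jaw": 50}, {"offset": [5, -10, -20], "spin": 0, "jaw": 50}, {"offset": [10, -30, -10], "spin": 0, "jaw": 40}, {"offset": [10, -40, 0], "spin": 0, "jaw": 20}, {"offset": [10, -40, 0], "spin": 0, "jaw": 10}, {"offset": [10, -40, 0], "spin": 0, "jaw": 5}, {"offset": [10, -40, 0], "spin": 0, "jaw": 5}, {"offset": [5, -30, 0], "spin": 0, "jaw": 5}, {"offset": [0, 0, 0], "spin": 0, "jaw": 5}])

```text
clock: 19.25
eef_pos: [396.3, -164.4, 260.0]
eef_rot: [-3.141, 0.0, 2.883]
wrist_force: [-0.1, -0.2, 1.2]
finger_gap: 4.7
```

```bash
python3 meas.py 0 pics/m3.png
```

```text
depth [251.8 168.8] x [40.4 45.6 50.7] y [11.4 27.5 44.7]
depth [251.8 184.5] x [-12.8  -1.1  15.2] y [-28.4  14.8  58.3]
line x (-90, -45) 15 -0.03729952500249237
line x (70, 95) 9 0.04105760423068486
PIN centre x at y=14: 0.58  yaw -0.49 deg  resid 0.11
```

The pin is at x = +0.6 mm and yaw -0.5°, which is good. Now I'll turn the tool 89° so tool x = line +y, for pushing.

>>> drive_tool(rows=[{"offset": [0, 0, 0], "spin": 8.1, "jaw": 20}, {"offset": [0, 0, 0], "spin": 8.1, "jaw": 20}, {"offset": [0, 0, 0], "spin": 8.1, "jaw": 20}, {"offset": [0, 0, 0], "spin": 8.1, "jaw": 20}, {"offset": [0, 0, 0], "spin": 8.1, "jaw": 20}, {"offset": [0, 0, 0], "spin": 8.1, "jaw": 20}, {"offset": [0, 0, 0], "spin": 8.1, "jaw": 20}, {"offset": [0, 0, 0], "spin": 8.1, "jaw": 20}, {"offset": [0, 0, 0], "spin": 8.1, "jaw": 20}, {"offset": [0, 0, 0], "spin": 8.1, "jaw": 20}, {"offset": [0, 0, 0], "spin": 8.1, "jaw": 20}, {"offset": [0, 0, 0], "spin": 0, "jaw": 20}, {"offset": [0, 0, 0], "spin": 0, "jaw": 20}])

```text
clock: 20.8
eef_pos: [397.7, -161.7, 259.6]
eef_rot: [-3.141, -0.0, 1.337]
wrist_force: [-0.8, 0.1, -0.0]
finger_gap: 20.1
```

Run:
```python
from h import *
s=manip.read_state();print(s['eef_pos'],s['eef_rot'],s['joints'],s['clock'])
p0=np.array([511.5,35.9]);u=np.array([.240,.971]);x=np.array([.971,-.24])
d=s['eef_pos'][:2]-p0;print('tool line x,y',d@x,d@u)
W=cloud(cam('side'));X=(W[...,:2]-p0)@x;Y=(W[...,:2]-p0)@u;Z=W[...,2]
for y in range(-190,-90,5):
    m=(abs(X)<34)&(Y>y)&(Y<=y+5)&(Z<150)
    if m.sum()>3:print(y,m.sum(),np.percentile(Z[m],[5,50,99]).round())
```

```text
[ 397.66781501 -161.66443272  259.62333736] [-3.14147896e+00 -6.47133314e-06  1.33684528e+00] [-4.71479959e-01  7.33552510e-02  1.89558650e+00 -2.21970086e-05
  1.17276292e+00 -2.37520309e-01] 20.8
tool line x,y -63.11558777633466 -219.154788564838
-190 32 [-2. -0.  4.]
-185 36 [-2. -0.  2.]
-180 56 [-2.  1. 78.]
-175 180 [-1. 65. 80.]
-170 64 [-1. 40. 80.]
-165 47 [-2.  1. 78.]
-160 67 [-1. 73. 77.]
-155 61 [-2.  2. 79.]
-150 53 [-1.  2. 77.]
-145 56 [-1. 72. 77.]
-140 47 [-1.  1. 78.]
-135 51 [ -2.   2. 116.]
-130 129 [ -1. 100. 128.]
-125 10 [ 74. 127. 128.]
-105 6 [22. 92. 95.]
-100 4 [-0. 47. 97.]
-95 6 [23. 95. 96.]
```

>>> drive_tool(rows=[{"offset": [10, 10, 0], "spin": -0.5, "jaw": 20}, {"offset": [20, 20, 0], "spin": 0, "jaw": 20}, {"offset": [20, 20, 0], "spin": 0, "jaw": 20}, {"offset": [14, 13, 0], "spin": 0, "jaw": 20}, {"offset": [0, 0, 10], "spin": 0, "jaw": 20}, {"offset": [0, 0, 20], "spin": 0, "jaw": 20}, {"offset": [0, 0, 20], "spin": 0, "jaw": 20}, {"offset": [0, 0, 7.5], "spin": 0, "jaw": 20}, {"offset": [0, 0, 0], "spin": 0, "jaw": 20}, {"offset": [0, 0, 0], "spin": 0, "jaw": 20}])

```text
clock: 21.85
eef_pos: [473.6, -114.5, 202.7]
eef_rot: [3.141, 0.0, 1.341]
wrist_force: [-0.5, -0.2, 1.3]
finger_gap: 20.3
```

>>> drive_tool(rows=[{"offset": [4, 0, 0], "spin": 0.7, "jaw": 20}, {"offset": [6, 0, 0], "spin": 0, "jaw": 20}, {"offset": [4, 0, 0], "spin": 0, "jaw": 20}, {"offset": [1, 0, 0], "spin": 0, "jaw": 20}, {"offset": [1, 0, 0], "spin": 0, "jaw": 20}, {"offset": [1, 0, 0], "spin": 0, "jaw": 20}, {"offset": [1, 0, 0], "spin": 0, "jaw": 20}, {"offset": [1, 0, 0], "spin": 0, "jaw": 20}, {"offset": [1, 0, 0], "spin": 0, "jaw": 20}, {"offset": [1, 0, 0], "spin": 0, "jaw": 20}, {"offset": [1, 0, 0], "spin": 0, "jaw": 20}, {"offset": [1, 0, 0], "spin": 0, "jaw": 20}])

```text
clock: 23.05
eef_pos: [479.0, -92.0, 202.2]
eef_rot: [3.142, 0.0, 1.328]
wrist_force: [-0.6, -2.2, 0.6]
finger_gap: 20.0
```

Contact, at about 2 N. I'll push with a gentle ramp.

>>> drive_tool(rows=[{"offset": [1.5, 0, 0], "spin": 0, "jaw": 20}, {"offset": [2, 0, 0], "spin": 0, "jaw": 20}, {"offset": [2.5, 0, 0], "spin": 0, "jaw": 20}, {"offset": [3, 0, 0], "spin": 0, "jaw": 20}, {"offset": [3, 0, 0], "spin": 0, "jaw": 20}, {"offset": [3, 0, 0], "spin": 0, "jaw": 20}, {"offset": [3, 0, 0], "spin": 0, "jaw": 20}, {"offset": [3, 0, 0], "spin": 0, "jaw": 20}, {"offset": [3, 0, 0], "spin": 0, "jaw": 20}, {"offset": [3, 0, 0], "spin": 0, "jaw": 20}, {"offset": [3, 0, 0], "spin": 0, "jaw": 20}, {"offset": [3, 0, 0], "spin": 0, "jaw": 20}, {"offset": [3, 0, 0], "spin": 0, "jaw": 20}, {"offset": [3, 0, 0], "spin": 0, "jaw": 20}, {"offset": [3, 0, 0], "spin": 0, "jaw": 20}, {"offset": [3, 0, 0], "spin": 0, "jaw": 20}, {"offset": [3, 0, 0], "spin": 0, "jaw": 20}, {"offset": [2.5, 0, 0], "spin": 0, "jaw": 20}, {"offset": [2, 0, 0], "spin": 0, "jaw": 20}, {"offset": [1, 0, 0], "spin": 0, "jaw": 20}])

```text
clock: 25.05
eef_pos: [491.8, -39.9, 202.1]
eef_rot: [-3.142, -0.0, 1.328]
wrist_force: [-2.1, -2.6, 1.1]
finger_gap: 19.8
```

Run:
```python
from h import *
c=cam('side');cv2.imwrite('pics/s5.png',cv2.resize(c['color'][80:240,170:350],None,fx=3.6,fy=3.6,interpolation=cv2.INTER_CUBIC))
```

```text
(no output)
```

View pics/s5.png

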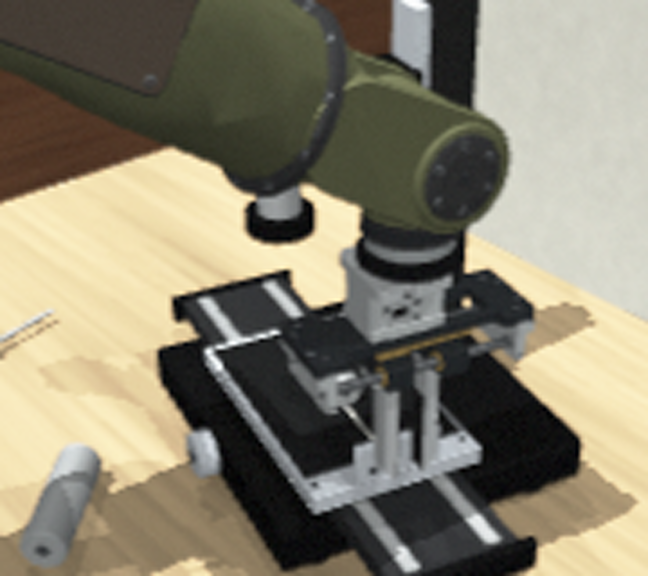

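The side crop shows both fingers against the plate at (385,440) and (430,420), and the carriage has advanced about 54 mm. The lens tube at (280,215) is behind the forearm. Before going on I'll check the arm's clearance to the lens column.

Run:
```python
from h import *
p0=np.array([511.5,35.9]);u=np.array([.240,.971]);x=np.array([.971,-.24])
c=cam('top');W=cloud(c);X=(W[...,:2]-p0)@x;Y=(W[...,:2]-p0)@u;Z=W[...,2]
for h in range(180,560,40):
    m=(Z>h)&(Z<h+40)&(X>-120)&(X<180)
    o=[]
    for a,b in((-120,-70),(-70,-30),(-30,30),(30,100),(100,180)):
        k=m&(X>=a)&(X<b)
        arm=k&(Y<70)&(Y>-250);mi=k&(Y>=70)&(Y<260)
        o.append((a,int(arm.sum()),np.round(np.percentile(Y[arm],99)) if arm.sum()>4 else None,int(mi.sum()),np.round(np.percentile(Y[mi],1)) if mi.sum()>4 else None))
    print(h,o)
s=manip.read_state();print(s['joints'])
```

```text
180 [(-120, 0, None, 0, None), (-70, 0, None, 2, None), (-30, 0, None, 50, np.float64(127.0)), (30, 0, None, 1, None), (100, 0, None, 26, np.float64(130.0))]
220 [(-120, 0, None, 0, None), (-70, 0, None, 0, None), (-30, 0, None, 199, np.float64(129.0)), (30, 70, np.float64(-44.0), 19, np.float64(130.0)), (100, 0, None, 41, np.float64(130.0))]
260 [(-120, 0, None, 0, None), (-70, 0, None, 0, None), (-30, 0, None, 82, np.float64(135.0)), (30, 0, None, 166, np.float64(104.0)), (100, 0, None, 98, np.float64(104.0))]
300 [(-120, 0, None, 0, None), (-70, 0, None, 0, None), (-30, 0, None, 105, np.float64(134.0)), (30, 0, None, 608, np.float64(118.0)), (100, 0, None, 322, np.float64(119.0))]
340 [(-120, 0, None, 0, None), (-70, 6, np.float64(-40.0), 0, None), (-30, 11, np.float64(-35.0), 151, np.float64(135.0)), (30, 0, None, 0, None), (100, 0, None, 212, np.float64(130.0))]
380 [(-120, 0, None, 0, None), (-70, 154, np.float64(-23.0), 0, None), (-30, 1186, np.float64(-19.0), 445, np.float64(135.0)), (30, 47, np.float64(-29.0), 0, None), (100, 0, None, 484, np.float64(130.0))]
420 [(-120, 149, np.float64(-27.0), 0, None), (-70, 353, np.float64(-27.0), 0, None), (-30, 163, np.float64(-24.0), 0, None), (30, 0, None, 0, None), (100, 0, None, 154, np.float64(144.0))]
460 [(-120, 882, np.float64(-36.0), 0, None), (-70, 92, np.float64(-55.0), 0, None), (-30, 0, None, 0, None), (30, 0, None, 0, None), (100, 0, None, 0, None)]
500 [(-120, 192, np.float64(-58.0), 0, None), (-70, 0, None, 0, None), (-30, 0, None, 0, None), (30, 0, None, 0, None), (100, 0, None, 0, None)]
540 [(-120, 0, None, 0, None), (-70, 0, None, 0, None), (-30, 0, None, 0, None), (30, 0, None, 0, None), (100, 0, None, 0, None)]
[-1.55196183e-01  2.87648119e-01  1.78850010e+00  4.36511295e-04
  1.06520487e+00  8.73037980e-02]
```

Clearance at the end is estimated at 25 mm or more. Continuing the push.

>>> drive_tool(rows=[{"offset": [1.5, 0, 0], "spin": 0, "jaw": 20}, {"offset": [2, 0, 0], "spin": 0, "jaw": 20}, {"offset": [2.5, 0, 0], "spin": 0, "jaw": 20}, {"offset": [3, 0, 0], "spin": 0, "jaw": 20}, {"offset": [3, 0, 0], "spin": 0, "jaw": 20}, {"offset": [3, 0, 0], "spin": 0, "jaw": 20}, {"offset": [3, 0, 0], "spin": 0, "jaw": 20}, {"offset": [3, 0, 0], "spin": 0, "jaw": 20}, {"offset": [3, 0, 0], "spin": 0, "jaw": 20}, {"offset": [3, 0, 0], "spin": 0, "jaw": 20}, {"offset": [3, 0, 0], "spin": 0, "jaw": 20}, {"offset": [3, 0, 0], "spin": 0, "jaw": 20}, {"offset": [3, 0, 0], "spin": 0, "jaw": 20}, {"offset": [3, 0, 0], "spin": 0, "jaw": 20}, {"offset": [3, 0, 0], "spin": 0, "jaw": 20}, {"offset": [3, 0, 0], "spin": 0, "jaw": 20}, {"offset": [3, 0, 0], "spin": 0, "jaw": 20}, {"offset": [3, 0, 0], "spin": 0, "jaw": 20}, {"offset": [3, 0, 0], "spin": 0, "jaw": 20}, {"offset": [3, 0, 0], "spin": 0, "jaw": 20}])

```text
clock: 27.15
eef_pos: [505.5, 15.5, 202.1]
eef_rot: [-3.142, 0.0, 1.328]
wrist_force: [0.8, -3.5, -1.0]
finger_gap: 19.7
```

>>> drive_tool(rows=[{"offset": [3, 0, 0], "spin": 0, "jaw": 20}, {"offset": [3, 0, 0], "spin": 0, "jaw": 20}, {"offset": [3, 0, 0], "spin": 0, "jaw": 20}, {"offset": [2.5, 0, 0], "spin": 0, "jaw": 20}, {"offset": [2, 0, 0], "spin": 0, "jaw": 20}, {"offset": [1.5, 0, 0], "spin": 0, "jaw": 20}, {"offset": [1, 0, 0], "spin": 0, "jaw": 20}, {"offset": [1, 0, 0], "spin": 0, "jaw": 20}, {"offset": [1, 0, 0], "spin": 0, "jaw": 20}, {"offset": [1, 0, 0], "spin": 0, "jaw": 20}])

```text
clock: 28.15
eef_pos: [510.0, 33.8, 202.1]
eef_rot: [-3.141, 0.0, 1.328]
wrist_force: [-2.0, -2.5, -0.8]
finger_gap: 20.0
```

>>> drive_tool(rows=[{"offset": [1, 0, 0], "spin": 0, "jaw": 20}, {"offset": [1, 0, 0], "spin": 0, "jaw": 20}, {"offset": [1, 0, 0], "spin": 0, "jaw": 20}, {"offset": [1, 0, 0], "spin": 0, "jaw": 20}, {"offset": [1, 0, 0], "spin": 0, "jaw": 20}, {"offset": [1, 0, 0], "spin": 0, "jaw": 20}, {"offset": [1, 0, 0], "spin": 0, "jaw": 20}, {"offset": [1, 0, 0], "spin": 0, "jaw": 20}])

```text
clock: 28.95
eef_pos: [512.0, 41.5, 202.1]
eef_rot: [-3.141, 0.0, 1.328]
wrist_force: [-2.6, -3.1, -0.4]
finger_gap: 20.4
```

>>> drive_tool(rows=[{"offset": [1, 0, 0], "spin": 0, "jaw": 20}, {"offset": [1, 0, 0], "spin": 0, "jaw": 20}, {"offset": [1, 0, 0], "spin": 0, "jaw": 20}])

```text
clock: 29.25
eef_pos: [512.6, 44.0, 202.1]
eef_rot: [-3.141, 0.001, 1.328]
wrist_force: [-5.4, -11.8, 2.4]
finger_gap: 20.0
```

>>> drive_tool(rows=[{"offset": [1, 0, 0], "spin": 0, "jaw": 20}, {"offset": [0, 0, 0], "spin": 0, "jaw": 20}, {"offset": [0, 0, 0], "spin": 0, "jaw": 20}])

```text
clock: 29.55
eef_pos: [512.7, 44.2, 202.2]
eef_rot: [-3.141, 0.003, 1.328]
wrist_force: [-6.6, -14.8, 2.9]
finger_gap: 20.3
```

It has hit the stop: 16 N with no further motion. I'll back off straight, rise and look.

>>> drive_tool(rows=[{"offset": [-3, 0, 0], "spin": 0, "jaw": 20}, {"offset": [-10, 0, 0], "spin": 0, "jaw": 20}, {"offset": [-25, 0, 0], "spin": 0, "jaw": 20}, {"offset": [-30, 0, -20], "spin": 0, "jaw": 20}, {"offset": [-35, -10, -30], "spin": 0, "jaw": 20}, {"offset": [-35, -15, 0], "spin": 0, "jaw": 20}, {"offset": [-35, -15, 0], "spin": 0, "jaw": 20}, {"offset": [-35, -15, 0], "spin": 0, "jaw": 20}, {"offset": [-20, -10, 0], "spin": 0, "jaw": 20}, {"offset": [0, 0, 0], "spin": 0, "jaw": 20}, {"offset": [0, 0, 0], "spin": 0, "jaw": 20}])

```text
clock: 30.65
eef_pos: [395.1, -160.5, 252.4]
eef_rot: [3.141, -0.0, 1.327]
wrist_force: [0.4, 0.6, 0.5]
finger_gap: 20.1
```

```bash
python3 meas.py 140 pics/m4.png
python3 - <<'E'
from h import *
c=cam('side');a=cv2.resize(c['color'][80:240,180:340],None,fx=3.7,fy=3.7,interpolation=cv2.INTER_CUBIC)
cv2.imwrite('pics/s6.png',a)
for o in('solvent_bottle','screw_jar','driver'):
    for r in finder.find_in('side',o)[:1]: print(o,np.round(r['uv']),round(r['p'],2))
E
python3 -c "
import cv2,numpy as np
a=cv2.imread('pics/m4.png');b=cv2.imread('pics/s6.png');b=cv2.resize(b,(420,420))
cv2.imwrite('pics/f.png',np.hstack([cv2.resize(a[:, :400],(380,420)),b]))"
```

```text
depth [207.4 173.6] x [-12.9  -5.6  14.2] y [-24.5  -1.8  64.1]
line x (-90, -45) 15 0.0948687675379235
line x (70, 95) 9 0.222250472569412
PIN centre x at y=14: -2.43  yaw 3.96 deg  resid 4.04
solvent_bottle [382. 338.] 0.72
screw_jar [416. 284.] 0.89
driver [160. 180.] 0.72
```

View pics/f.png

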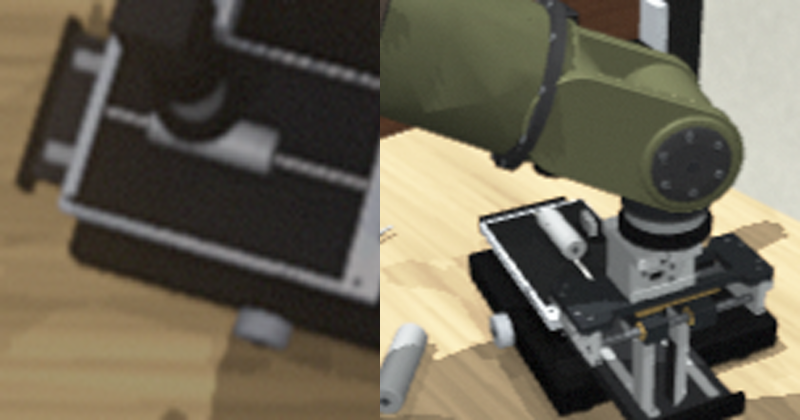

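The left half shows the pin on the line under the lens, at (215,140), with the line visible at both ends. The right half shows the pin at (560,235) and the gauge block standing at (590,220). The lens hides part of the pin in the top view, which spoils the fit, so I'll refit on the unobstructed slices.

```bash
sed -i 's/arange(-20,56,4)/arange(-24,8,2)/; s/y=14/y=-8/; s/polyval(k,14)/polyval(k,-8)/' meas.py; echo "print(np.round(C,1))" >> meas.py; python3 meas.py 140 pics/m5.png
```

```text
depth [207.3 173.6] x [-13.1  -5.9  14.2] y [-24.5  -1.5  63.7]
line x (-90, -45) 15 0.07838850465138147
line x (70, 95) 9 0.26536888336808484
PIN centre x at y=-8: 0.24  yaw -0.76 deg  resid 0.36
[-0.8 -0.1  0.2  0.2  0.3  0.3  0.5  0.5  0.5  0.3  0.3  0.5  0.6  0.6
  0.2 -0.5]
```

```bash
python3 -c "
from cell import manip
s=manip.read_state();print(s['clock'],s['wrist_force']);print(manip.sign_off())"
```

```text
31.35 [0.28855133 0.23269647 0.59595456]
the job is handed in; nothing more can be done
None
```

The pin now lies along the white line under the lens, and the carriage is pushed home against its stop. I handed the job in at 31.4 s, with the arm clear of everything.

- **Rolling the pin:** Four fingertip strokes on its top rolled it about 44 mm. I then made one light corrective twist on its top. Before the push it lay 0.6 mm off the line's centre and 0.5° off its direction.
- **Pushing the carriage:** I pushed on the upright plate at about 3 N over roughly 140 mm. At the stop the force rose to 16 N with no further movement.
- **Last checks:** The pin is about 0.3 mm off the line with a yaw of about -0.8°. Line shows at both its ends.
    - **Gauge block:** It still stands on the mat and has ridden along with the carriage.
    - **Bystanders:** The bottle, jar and screwdriver were found within a pixel of where they started.
- **Check that disagreed:** The first measurement after the push gave -2.4 mm and 4°, because the lens hid part of the pin. I discarded it and refitted on the part in clear view. That part is short, so the final yaw is less certain than the one before the push.

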